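Seat the vial platform on the shaker's pins and load the vial

TASK

Mount the loose vial platform on the shaker: lay it level along the carriage, slide it gently until its two holes find the carriage's pins and let it drop fully down flat on the carriage. Only then stand the sample vial upright in any one of its wells, right to the bottom. Do not press or drop the platform hard onto the carriage or its pins, do not shove the carriage along its rods, do not knock the vial over, and leave everything else on the bench where it is.

Things in the scene. Friction and masses are not known exactly. Their poses are not given: they have to be found in the camera images.
- shaker: White reciprocating bench shaker, 236 (x) x 184 (y) mm, fixed, controls on its front (-x) face. Origin under its middle; x to its back, y to its left, z up. Its carriage, a flat dark steel plate 150 (x) x 120 (y) mm, top face 82 mm up, runs along x on guide rods. It stopped up to 18 mm either way of mid travel: WHERE IS NOT REPORTED. Its drive holds it still against pushes up to 25 N.
- deck (a point): Point above the shaker's origin at the height of the carriage's top face (82 mm up): the carriage's middle if it stood at mid travel. Two upright fixed steel pins stand on the carriage 48 mm to the left and right (y) of its true middle, level with it in x: round, 10 mm thick, 7 mm tall, flat on top with a 1.2 mm bevel. Sideways (y) they have no play.
- platform_mid (a point): Centre (21 mm above the underside) of the loose aluminium vial platform, 0.57 kg: base plate 150 (x) x 120 (y) x 6 mm thick and, on its middle, a block 116 (x) x 42 (y) mm with flat sides to hold, top 42 mm above the underside. Half a turn makes no difference. This point is 28 mm above the deck point when the plate rests on the pin tops, 21 mm when fully down.
- hole_l (a point): Centre, at the underside, of the round through hole in the platform's base plate at x = 0, y = +48 mm from its middle: 12 mm wide, bevelled 1 mm underneath; fits over a pin.
- hole_r (a point): The same hole at y = -48 mm.
- well_0 (a point): Mouth centre, at the block's top face, of the well at x = -36 mm of the platform: round, 31 mm wide, 26 mm deep, upright, bevelled rim.
- well_1 (a point): The same, middle well (x = 0).
- well_2 (a point): The same, well at x = +36 mm.
- vial_mid (a point): Centre (half-way up) of the glass sample vial with a white cap: round, 27 mm thick up to 47 mm high, cap 24 mm thick above, 61 mm tall, 30 g, standing alone upright near the front edge of the worktop; z up. In a well its centre stands 25.5 mm above the platform's centre.
- forceps: bystander: steel forceps, 134 mm long; origin at the middle of its underside
- pen: bystander: ball pen, 133 mm long; origin at the middle of its underside
- tape: bystander: roll of label tape, 70 mm across; origin at the middle of its underside
- petri: bystander: covered dish, 70 mm across; origin at the middle of its underside
- marker: bystander: black marker pen, 139 mm long; origin at the middle of its underside
- cap: bystander: upturned screw cap, 58 mm across; origin at the middle of its underside
- bulb: bystander: rubber pipette bulb, 75 mm high; origin at the middle of its underside

How it is judged:
On the way, in this order (a step that is already met when the one before it is completed fails the run):
1. the platform lies fully down on the carriage, its holes over both pins (z of platform_mid in the frame of deck below 0.023 m and y of platform_mid in the frame of deck between -0.004 and 0.004 m and x of platform_mid in the frame of deck between -0.026 and 0.026 m and angle between platform_mid's own z axis and vertical below 0.03 rad and angle between the x axis of platform_mid and the x axis of deck, either way round below 0.06 rad), for 0.2 s.
2. the vial stands in a well, right down ((horizontal distance between vial_mid and well_0 below 0.005 m or horizontal distance between vial_mid and well_1 below 0.005 m or horizontal distance between vial_mid and well_2 below 0.005 m) and z of vial_mid in the frame of platform_mid below 0.0285 m and angle between vial_mid's own z axis and vertical below 0.15 rad), for 0.2 s.
At the end, for the whole second after the job is handed in: Platform flat on the carriage with both pins in its holes (centre under 23 mm above the deck point, within 4 mm sideways and 26 mm along the travel, tilt under 0.03 rad, turned under 0.06 rad); vial in a well, within 5 mm of its axis and 3 mm of its floor, tilt under 0.15 rad; both at rest (all of step 1 and all of step 2 and linear speed of each of vial, platform below 0.02 m/s); the robot touches nothing.
It fails at once if the platform is pressed or dropped on the shaker with more than 100 N (contact force between platform and shaker above 100 N).
It fails at once if the carriage is shoved more than 4 mm along its rods (distance of carriage from where it was at the start of the episode above 0.004 m).
It fails at once if the vial is knocked over (angle between vial_mid's own z axis and vertical above 0.9 rad).
It fails at once if a bystander is moved by more than 30 mm (distance of any of forceps, pen, tape, petri, marker, cap, bulb from where it was at the start of the episode above 0.03 m).
It also fails if it takes over 72 s, if anything falls off the work surface, if the arm or the gripper's body presses on something with over 40 N, if the wrist force passes 120 N, or if a joint passes its speed limit or range.

ROBOT

A 6-joint arm with a two-finger parallel gripper is mounted at the origin on a cart in front of the work surface, level with it; the furniture and walls round the work are solid. World frame = base frame: x ahead of the robot, y to its left, z up, the work surface at z = 0. Lengths are in m, angles in rad, forces in N, time in s.
With the tool pointing down it reaches from about 0.4 to 0.825 m from the base axis. Payload 7 kg.
Tool frame: the origin (TCP) lies midway between the tips of the shut fingers; the grasp point (between the pads) lies arm.hold_point_z behind it (arm.hold_point_z is the distance from the TCP to the grasp point, in m); z points along the fingers, y is the line along which they close (so a half turn about z gives the same grasp; the last joint's range is limited). The gripper opens to 88 mm and grips with 3 to 60 N. Pads are 19 mm wide; open, the fingers measure 130 mm over their backs; the gripper's body (78 mm by 193 mm) begins 47 mm behind the grasp point.
Start: joints at [1.52, 0.359, 0.012, 0, -1.224, -0.288], TCP at [0.224, 0.637, 0.227] pointing down, gripper open.
Joint ranges: [-3.07, 3.07], [-1.43, 2.12], [-1.02, 1.25], [-3.03, 1.67], [-3.05, -0], [-3.03, 3.03]. Speed limits (rad/s): [2.39, 2.39, 3.01, 3.14, 3.14, 3.14].

INTERFACE

Orientations are given as [roll, pitch, yaw] about the fixed x, y, z axes, in that order (R = Rz(yaw) Ry(pitch) Rx(roll)).
In Python, from station import arm gives the robot as it stands.
- The arm moves only by the shell command python3 -m crank 'ROWS' [OPENING] [FORCE]. ROWS is JSON, a list that holds one entry, the list of rows, each a list of 4 numbers: the shift along the tool's x, y, z in units of 25 mm (1.0 is 25 mm), then the turn about the tool's z in units of 5 degrees (1.0 is 5 degrees). A call has 1 to 12 rows; each row is the pose to reach, as a shift and turn from the pose commanded when the call began, along the tool's axes at that moment; what a row does not reach only later rows make up. A row lasts 1/8 s, in which the tool goes at most 62.5 mm and 10.7 degrees, less where a joint would pass 70% of its speed; a pose out of reach is approached as far as the arm can. A call with a gripper value outside its range is refused whole. OPENING is the closure, from 0 (fully open) to 1 (shut), set as the call begins (- or left out, the last holds). The fingers move at their own pace and stop on an object; FORCE is the grip in N (left out, the last holds). Time passes only in rows, so rows that repeat a pose let the fingers close. It gives the time, the measured TCP pose, the force, the opening and the grip force at its end, in the units of the state.
- arm.get_state(): the state, without advancing time (a new reading comes with each control period).
- arm.grab_frame(name): name is "side" or "top" or "wrist"; returns (picture, depth): 384x512x3 uint8, red, green, blue; 384x512 float32, m along the optical axis (not along the pixel's ray), 0 where there is no reading.
- arm.get_calibration(name): a dict with "mtx" (3x3 intrinsics, pixels), "k1" (the pictures are not rectified: a ray, as slopes to the right and down, at radius r is drawn at 1 + k1 r^2 times it, then the intrinsics apply), "R" (3x3) and "t" (3): a world point X has camera coordinates R X + t; the wrist camera has in their place "mount" (4x4, takes a point from camera to tool coordinates, whose origin is the TCP and whose axes are the flange's). Camera axes: x right, y down, z forward; pixel columns grow to the right and rows downward; lengths in m; the calibration is good to about 2 mm. A picture is of the moment at which its call begins: read the wrist's pose just before it. get_calibration takes no time and is no camera call.
- arm.job_done(): hands the job in; it is judged then, once.
Trained networks look in the newest picture that a camera, given by its name, has taken for a name from the list of things; names that differ only in an ending like _2 or _b are one class to them, and where a whole thing is asked for, a point or a joint stands for the part that bears it (a point fixed in the world has none). Each returns a list of dicts, best first, with "score" (0 to 1); they miss things now and then, are a little off and sometimes report something else, mostly with a low value. They report only what shows in the picture. A call takes as long as a camera call.
- arm.recognise(thing, camera): "extent" ([left, top, width, height] in pixels, round what is visible of it).
- arm.trace(thing, camera): "mask" (384x512 bool, what is visible of it) and "extent" ([left, top, width, height] in pixels, round what is visible of it).
The state is a dict: "t": time; "q": joint angles; "qd": joint speeds; "joint_efforts": joint torques, N m; "eef_pos": TCP position; "ee_rot": TCP orientation; "force": force on the tool from outside, world axes, zero at the start; "moment": the same for the moment, N m; "width": finger opening in m; "gripper_force": force on a finger pad.
Only numpy, scipy, OpenCV 4.12 (cv2) and the standard library are available. Lean on these libraries where they do the work, as an engineer would, in place of code of your own. Each camera call takes 0.05 s, during which the arm holds its last target. There are 200 camera calls.

## Working session

There is one attempt and no reset: what is moved stays moved. The work goes in short steps, Python scripts to look and compute and a shell command to move; the robot and the scene stay as the last step left them, time stands still between calls to the robot, and variables do not carry over. Pictures are saved under pics/ and viewed, at most 10 in all, crops included, and the job is handed in when it is done.

```bash
ls; mkdir -p pics
cat > h.py <<'E'
import numpy as np, cv2
from station import arm
from scipy.spatial.transform import Rotation as Ro
def tool():
    s=arm.get_state(); T=np.eye(4); T[:3,:3]=Ro.from_euler('xyz',s['ee_rot']).as_matrix(); T[:3,3]=s['eef_pos']; return T
def grab(name):
    T=tool(); im,d=arm.grab_frame(name); c=arm.get_calibration(name)
    if name=='wrist': W=T@np.array(c['mount'])
    else:
        W=np.eye(4); R=np.array(c['R']); W[:3,:3]=R.T; W[:3,3]=-R.T@np.array(c['t'])
    return im,d,c,W
def rays(c,W,uv):
    K=np.array(c['mtx'],float); uv=np.asarray(uv,float).reshape(-1,1,2)
    n=cv2.undistortPoints(uv,K,np.array([c['k1'],0,0,0.]))[:,0]
    return n
def pts(c,W,uv,z):   # with depth
    n=rays(c,W,uv); P=np.c_[n,np.ones(len(n))]*np.asarray(z).reshape(-1,1)
    return P@W[:3,:3].T+W[:3,3]
def atz(c,W,uv,z):  # intersect plane z
    n=rays(c,W,uv); D=np.c_[n,np.ones(len(n))]@W[:3,:3].T
    return W[:3,3]+D*((z-W[2,3])/D[:,2:])
def cloud(d,c,W,mask=None):
    m=(d>0) if mask is None else mask&(d>0)
    v,u=np.nonzero(m); return pts(c,W,np.c_[u,v],d[v,u])
E
python3 - <<'E'
from h import *
print(arm.get_state(), arm.hold_point_z)
ims=[]
for n in ('top','side'):
    im,d,c,W=grab(n); ims.append(im); print(n,W.round(3).tolist(),c['mtx'],c['k1'])
    for t in ('shaker','platform_mid','vial_mid','forceps','pen','tape','petri','marker','cap','bulb'):
        r=arm.trace(t,n)
        for x in r[:2]:
            P=cloud(d,c,W,x['mask'])
            print(t,round(x['score'],2),x['extent'],P.mean(0).round(3) if len(P) else None,np.percentile(P,[2,98],axis=0).round(3).tolist() if len(P) else None)
im=np.vstack(ims); cv2.imwrite('pics/a.png',cv2.cvtColor(cv2.resize(im,(400,600)),cv2.COLOR_RGB2BGR)); cv2.imwrite('pics/top.png',cv2.cvtColor(ims[0],cv2.COLOR_RGB2BGR));cv2.imwrite('pics/side.png',cv2.cvtColor(ims[1],cv2.COLOR_RGB2BGR))
E
```

```text
pics
{'t': 0.0, 'q': array([ 1.52010079e+00,  3.59390277e-01,  1.10524450e-02, -3.59058610e-04,
       -1.22412361e+00, -2.88145751e-01]), 'qd': array([-0.00088557, -0.00381927, -0.00024098, -0.00160667, -0.00105689,
       -0.00075787]), 'joint_efforts': array([-1.14636114e-03, -5.82713807e+01,  2.93058622e+01,  6.99699238e+00,
        6.87793960e-03, -1.59854899e-04]), 'eef_pos': array([0.22419627, 0.63614508, 0.22561611]), 'ee_rot': array([ 3.13990026e+00, -1.49608454e-04, -3.38963444e-01]), 'force': array([ 0.17887974, -0.99827133, -0.32665842]), 'moment': array([-0.02062709,  0.04800646, -0.01020823]), 'gripper_force': 0.0, 'width': 0.08752954538503324} 0.0188
top [[0.008, -0.989, 0.146, 0.315], [-1.0, -0.007, 0.008, 0.021], [-0.007, -0.146, -0.989, 1.497], [0.0, 0.0, 0.0, 1.0]] [[406.42121853   0.         254.01431195]
 [  0.         406.42121853 187.24062138]
 [  0.           0.           1.        ]] 0.009432054307901309
shaker 0.66 [300.0, 151.5, 64.1, 73.2] [ 0.526 -0.234  0.066] [[0.409, -0.33, 0.035], [0.648, -0.142, 0.086]]
platform_mid 0.75 [147.5, 179.6, 37.2, 42.4] [0
[... 2085 characters left out ...]
3.8] [0.432 0.139 0.004] [[0.41, 0.13, 0.001], [0.452, 0.149, 0.009]]
pen 0.61 [281.8, 204.2, 10.6, 12.4] [ 0.364  0.013 -0.018] [[0.303, -0.431, -0.288], [0.38, 0.081, 0.009]]
petri 0.53 [261.9, 146.6, 14.6, 12.1] [ 0.421 -0.441  0.012] [[0.389, -0.479, 0.0], [0.454, -0.415, 0.019]]
petri 0.24 [231.7, 248.1, 54.2, 33.3] [0.486 0.377 0.016] [[0.409, 0.291, -0.002], [0.562, 0.431, 0.042]]
cap 0.59 [282.2, 292.3, 18.8, 17.2] [0.399 0.526 0.007] [[0.372, 0.5, -0.003], [0.426, 0.557, 0.019]]
cap 0.49 [232.8, 248.8, 56.1, 34.3] [0.487 0.38  0.017] [[0.412, 0.33, -0.001], [0.564, 0.431, 0.042]]
bulb 0.59 [235.8, 282.4, 19.0, 24.1] [0.528 0.538 0.036] [[0.505, 0.497, -0.002], [0.552, 0.553, 0.072]]
```

View pics/top.png

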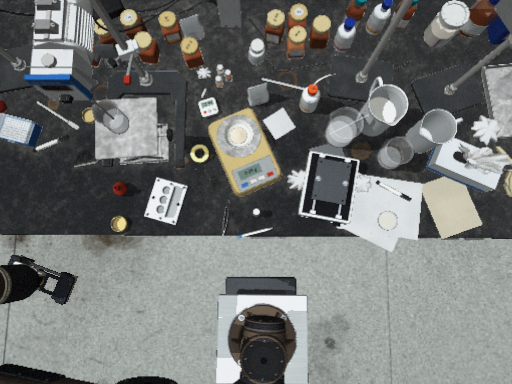

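View pics/side.png

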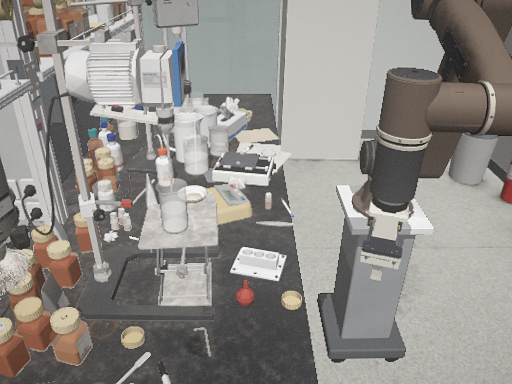

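Run:
```python
from h import *
for n in ('top','side'):
    im,d,c,W=grab(n); P=cloud(d,c,W)
    def rect(name,m,zlo,zhi):
        Q=P[m&(P[:,2]>zlo)&(P[:,2]<zhi)]
        r=cv2.minAreaRect(Q[:,:2].astype(np.float32)*1000); print(n,name,len(Q),r,Q.mean(0).round(4))
    x,y=P[:,0],P[:,1]
    pl=(x>.38)&(x<.6)&(y>.27)&(y<.45)
    rect('block',pl,.035,.055); rect('plate+',pl,.0035,.055)
    sh=(x>.38)&(x<.68)&(y>-.35)&(y<-.12)
    rect('shaker',sh,.03,.12); rect('shtop',sh,.078,.1)
    vi=(x>.4)&(x<.47)&(y>-.02)&(y<.06)
    rect('vial',vi,.05,.08)
```

```text
top block 217 ((482.4401550292969, 360.7603759765625), (43.41800308227539, 115.60431671142578), 74.75679779052734) [0.4813 0.3613 0.0409]
top plate+ 1167 ((489.5462646484375, 360.59210205078125), (178.05197143554688, 216.80958557128906), 89.90777587890625) [0.4831 0.3593 0.0153]
top shaker 3572 ((529.0972290039062, -221.64134216308594), (218.43966674804688, 252.2278289794922), 79.0142593383789) [ 0.5273 -0.2313  0.0661]
top shtop 1152 ((532.0513305664062, -238.52108764648438), (120.37299346923828, 207.49542236328125), 78.83661651611328) [ 0.5462 -0.2421  0.0817]
top vial 33 ((440.4212646484375, 22.609790802001953), (18.096879959106445, 17.76667022705078), 0.31310054659843445) [0.4401 0.0229 0.0595]
side block 263 ((486.3861083984375, 362.38995361328125), (48.99699401855469, 117.33494567871094), 75.85411834716797) [0.4864 0.3641 0.0397]
side plate+ 1112 ((472.34515380859375, 353.34539794921875), (153.24691772460938, 172.0525665283203), 73.14363861083984) [0.4855 0.377  0.0198]
side shaker 1506 ((532.1990966796875, -217.33763122558594), (203.47421264648438, 253.44020080566406), 81.87873840332031) [ 0.5358 -0.1955  0.0615]
side shtop 390 ((553.00439453125, -235.49978637695312), (129.44122314453125, 150.37933349609375), 78.87776184082031) [ 0.5516 -0.2328  0.0807]
side vial 30 ((443.6225891113281, 29.893875122070312), (23.793561935424805, 19.940872192382812), 26.198383331298828) [0.4446 0.0307 0.0571]
```

Top view: the platform is at (166,201), the vial at (256,212) with the pen at (255,233) and forceps at (226,215) beside it, and the shaker at (330,185). The side view agrees. Next I'll work out the move to above the platform and check clearances.

```bash
cat >> h.py <<'E'
def go(p,yaw_deg=None):  # units from the present pose
    T=tool(); s=T[:3,:3].T@(np.array(p)-T[:3,3])/0.025
    y=np.degrees(np.arctan2(T[1,0],T[0,0])); a=0 if yaw_deg is None else -((yaw_deg-y+180)%360-180)/5
    print('units',s.round(3),'turn',round(a,3),'yaw now',y.round(2),'pos',T[:3,3].round(4)); return s,a
E
python3 - <<'E'
from h import *
go([.484,.361,.2],-14.7)
print(np.array(arm.get_calibration('wrist')['mount']).round(3))
for n in ('top','side'):
    im,d,c,W=grab(n);P=cloud(d,c,W)
    m=(P[:,0]>.35)&(P[:,0]<.75)&(P[:,1]<.6)&(P[:,1]>-.4)&(P[:,2]>.09)&(P[:,2]<.8)
    H,_,_=np.histogram2d(P[m,0],P[m,1],bins=[np.arange(.35,.8,.05),np.arange(-.4,.65,.05)])
    Z=np.zeros((9,21))
    for p in P[m]: 
        i,j=int((p[0]-.35)/.05),int((p[1]+.4)/.05); Z[i,j]=max(Z[i,j],p[2])
    print((Z*100).astype(int))
E
```

```text
units [13.459  6.946  1.063] turn -0.942 yaw now -19.41 pos [0.2243 0.6366 0.2266]
[[ 0.    -0.964 -0.266  0.072]
 [ 1.     0.    -0.    -0.   ]
 [ 0.    -0.266  0.964 -0.158]
 [ 0.     0.     0.     1.   ]]
[[ 0  0  0  0  0  0  0  0  0  0  0  0  0  0  0  0  0  0  0  0  0]
 [ 0  0  0  0  0  0  0  0  0  0  0  0  0  0  0  0  0  0  0  0  0]
 [ 0  0  0  0  0  0  0  0  0  0  0  0  0  0  0  0  0  0  0  0  0]
 [ 0  0  9  0  9  0  0  0  0  0  0  0  0  0  0  0  0  0  0  0  0]
 [ 0  0  0  0  0  0  0  0  0  0  0  0  0  0  0  0  0 21 21  0  0]
 [ 0  0  0  0  0  0  0  0  0  0  0  0  0  0 21 21 22 60 22 20  0]
 [ 0 15 15 15  0  0  0  0 10 10 10  0  0  0 21 22 68 68 68 21  0]
 [20 21 13 14  0  0  0  0 10 10 10  0  0  0 13 22 66 67 66 21  0]
 [ 0  0  0  0  0  0  0  0  0  0  0  0  0  0  0  0  0  0  0  0  0]]
[[ 0  0  0  0  0  0  0  0  0  0  0  0  0  0  0  0  0  0  0  0  0]
 [ 0  0  0  0  0  0  0  0  0  0  0  0  0  0  0  0  0  0  0  0  0]
 [ 0  0  0  0  0  0  0  0  0  0  0  0  0  0  0  0  0  0  0  0  0]
 [ 0  0  0  0  0  0  0  0  0  0  0  0  0  0  0  0  0  0  0  0  0]
 [ 0  0  0  0  0  0  0  0  0  0  0  0  0  0  0  0  0  0 21  0  0]
 [ 0  0  0  0  0  0  0  0  0  0  0  0  0  0 21 21 21 59 21 21  0]
 [ 0 14 14  0  0  0  0  0  9 10 10  0  0  0 21 21 67 67 67 21  0]
 [20 21 14 14  0  0  0  0 10  9 10  0  0  0  0  0 66 67 66 21  0]
 [ 0  0  0  0  0  0  0  0  0  0  0  0  0  0  0  0  0  0  0  0  0]]
```

```bash
python3 -m crank '[[[1.7,0.9,0,0],[3.4,1.75,0,0],[5.1,2.6,0,0],[6.8,3.5,0,0],[8.5,4.4,0,-0.5],[10.2,5.25,0.2,-0.5],[11.9,6.1,0.4,-0.9],[13.46,6.95,0.6,-0.95],[13.46,6.95,1.06,-0.95],[13.46,6.95,1.06,-0.95]]]' 0
python3 - <<'E'
from h import *
go([.484,.361,.2],-14.7)
im,d,c,W=grab('wrist')
cv2.imwrite('pics/w1.png',im[:,:,::-1])
P=cloud(d,c,W)
for lo,hi in ((.035,.05),(.003,.012)):
    m=(P[:,2]>lo)&(P[:,2]<hi)&(P[:,0]>.39)&(P[:,0]<.58)&(P[:,1]>.27)&(P[:,1]<.45); Q=P[m]
    print(len(Q),cv2.minAreaRect(Q[:,:2].astype(np.float32)*1000),Q[:,2].mean())
E
```

```text
t: 2.55
eef_pos: [0.4836, 0.3604, 0.1991]
ee_rot: [3.14, 0.001, -0.257]
force: [-0.1, -0.1, 0.0]
width: 0.0872
gripper_force: 0.0
units [ 0.009 -0.028 -0.036] turn -0.004 yaw now -14.72 pos [0.4836 0.3604 0.1991]
3042 ((486.45416259765625, 360.086181640625), (42.21358871459961, 116.72750091552734), 74.56269836425781) 0.04194462993364235
10395 ((495.3012390136719, 357.1832580566406), (121.76284790039062, 169.5579833984375), 74.70993041992188) 0.006345968169621767
```

View pics/w1.png

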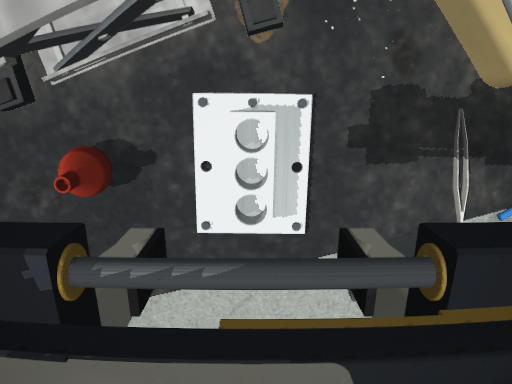

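The wrist view shows the platform at about (252,163), with its holes at (206,166) and (296,167) and all three wells clear. The block fit (0.4864, 0.3601, yaw −15.4°) is what I'll use to descend.

```bash
python3 -c "
from h import *
go([.4862,.3602,.0115],-15.4)"
```

```text
units [1.12e-01 2.00e-03 7.53e+00] turn 0.149 yaw now -14.65 pos [0.4836 0.3611 0.1998]
```

```bash
python3 -m crank '[[[0.1,0,1,0.15],[0.1,0,2.4,0.15],[0.1,0,4,0.15],[0.1,0,5.5,0.15],[0.1,0,6.5,0.15],[0.1,0,7.1,0.15],[0.1,0,7.5,0.15],[0.1,0,7.5,0.15],[0.1,0,7.5,0.15]]]' 0
python3 -m crank '[[[0,0,0,0],[0,0,0,0],[0,0,0,0],[0,0,0,0],[0,0,0,0],[0,0,0,0],[0,0,0,0]]]' 0.6 40
```

```text
t: 3.72
eef_pos: [0.4868, 0.3608, 0.0135]
ee_rot: [-3.14, -0.001, -0.269]
force: [0.4, 0.4, -0.5]
width: 0.0875
gripper_force: 0.0
t: 4.6
eef_pos: [0.4863, 0.36, 0.0125]
ee_rot: [3.141, 0.0, -0.269]
force: [-1.0, -0.9, 0.7]
width: 0.0418
gripper_force: 40.0
```

```bash
python3 -m crank '[[[0,0,-0.1,0],[0,0,-0.3,0],[0,0,-0.8,0],[0,0,-1.6,0],[0,0,-2.8,0],[0,0,-4,0],[0,0,-5.2,0],[0,0,-6.4,0],[0,0,-7.4,0],[0,0,-8,0],[0,0,-8.2,0],[0,0,-8.2,0]]]'
python3 - <<'E'
from h import *
go([.46,.07,.218],-11.2)
go([.415,-.212,.218],-11.2)
im,d,c,W=grab('wrist'); cv2.imwrite('pics/w2.png',im[:,:,::-1])
T=tool(); P=(cloud(d,c,W)-T[:3,3])@T[:3,:3]
m=(abs(P[:,0])<.1)&(abs(P[:,1])<.075)&(P[:,2]>-.035)&(P[:,2]<.03)&(P[:,0]>.02)
Q=P[m]; print(len(Q),Q.min(0),Q.max(0),np.histogram(Q[:,2],bins=13))
E
```

```text
t: 6.1
eef_pos: [0.4861, 0.3601, 0.217]
ee_rot: [3.141, 0.001, -0.269]
force: [-0.1, 0.3, -7.5]
width: 0.0418
gripper_force: 40.0
units [ 2.08  11.462 -0.034] turn -0.844 yaw now -15.42 pos [0.4861 0.3601 0.217 ]
units [ 3.345 22.815 -0.028] turn -0.844 yaw now -15.42 pos [0.4861 0.3601 0.217 ]
30002 [ 0.02000133 -0.06115727 -0.03244637] [0.07557613 0.05982347 0.00821556] (array([ 5042,   940,   320,   276,   315,   296,   201,   271,  1428,
        1729,   216,  2853, 16115]), array([-0.03244637, -0.02931853, -0.02619069, -0.02306285, -0.01993501,
       -0.01680716, -0.01367932, -0.01055148, -0.00742364, -0.0042958 ,
       -0.00116796,  0.00195988,  0.00508772,  0.00821556]))
```

View pics/w2.png

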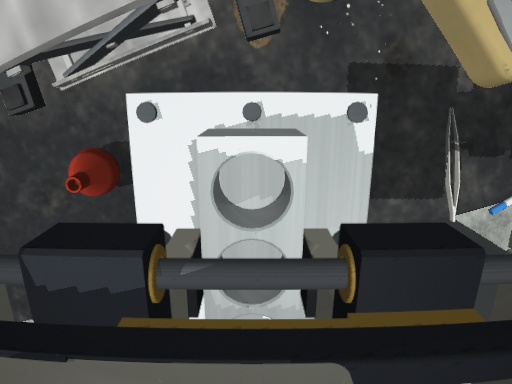

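The view shows the platform gripped square and centred: plate edges at columns 128–377, front edge at row 94. Next I'll carry it to just short of the shaker and look at the carriage.

```bash
python3 -m crank '[[[0.1,0.6,0,0],[0.4,2,0,0],[0.7,3.8,0,0],[1.0,5.6,0,0],[1.3,7.4,0,0],[1.7,9.2,0,0],[2.0,11,0,0],[2.2,12.8,0,0],[2.4,14.6,0,-0.3],[2.6,16.4,0,-0.5],[2.8,17.8,0,-0.8],[2.9,18.6,0,-0.85]]]'
python3 -c "
from h import *
go([.415,-.212,.218],-11.2)"
```

```text
t: 7.65
eef_pos: [0.4311, -0.1093, 0.217]
ee_rot: [3.141, 0.001, -0.196]
force: [-0.6, 0.2, -6.8]
width: 0.0416
gripper_force: 40.0
units [ 0.167  4.156 -0.037] turn -0.006 yaw now -11.23 pos [ 0.4311 -0.1093  0.217 ]
```

```bash
python3 -m crank '[[[0.1,1.4,0,0],[0.1,2.8,0,0],[0.15,3.8,0,0],[0.15,4.1,0,0],[0.15,4.1,0,0],[0.15,4.1,0,0]]]'
python3 - <<'E'
from h import *
im,d,c,W=grab('wrist'); cv2.imwrite('pics/w3.png',im[:,:,::-1]); np.savez('w3.npz',im=im,d=d,W=W)
P=cloud(d,c,W)
m=(P[:,2]<.1)&(P[:,2]>.02)&(P[:,0]>.4)&(P[:,0]<.7)&(P[:,1]>-.37)&(P[:,1]<-.1); Q=P[m]
h,e=np.histogram(Q[:,2],bins=np.arange(.02,.1,.004)); print(list(zip(e.round(3),h)))
for lo,hi in ((.079,.0845),(.0865,.092)):
    q=Q[(Q[:,2]>lo)&(Q[:,2]<hi)]; print(len(q),cv2.minAreaRect(q[:,:2].astype(np.float32)*1000))
go([.532,-.2385,.2])
E
```

```text
t: 8.4
eef_pos: [0.4165, -0.2081, 0.2174]
ee_rot: [-3.141, 0.0, -0.194]
force: [-0.7, -0.8, -6.4]
width: 0.0419
gripper_force: 40.0
[(np.float64(0.02), np.int64(381)), (np.float64(0.024), np.int64(687)), (np.float64(0.028), np.int64(315)), (np.float64(0.032), np.int64(509)), (np.float64(0.036), np.int64(836)), (np.float64(0.04), np.int64(927)), (np.float64(0.044), np.int64(1)), (np.float64(0.048), np.int64(10)), (np.float64(0.052), np.int64(155)), (np.float64(0.056), np.int64(2859)), (np.float64(0.06), np.int64(2269)), (np.float64(0.064), np.int64(0)), (np.float64(0.068), np.int64(0)), (np.float64(0.072), np.int64(0)), (np.float64(0.076), np.int64(38)), (np.float64(0.08), np.int64(12910)), (np.float64(0.084), np.int64(171)), (np.float64(0.088), np.int64(207)), (np.float64(0.092), np.int64(0))]
13035 ((528.2973022460938, -235.81161499023438), (120.72895812988281, 73.29641723632812), 79.42237854003906)
252 ((552.4619750976562, -240.00692749023438), (105.24781799316406, 9.782200813293457), 79.11872100830078)
units [4.765 0.309 0.701] turn 0 yaw now -11.12 pos [ 0.4166 -0.208   0.2175]
```

View pics/w3.png

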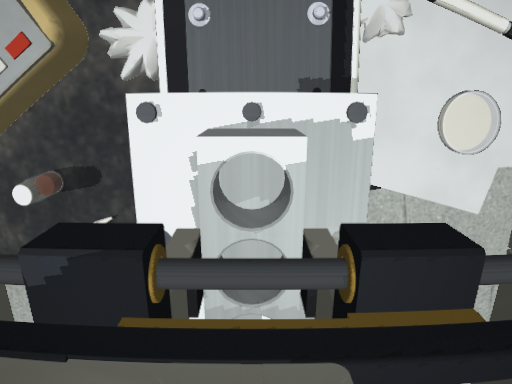

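Pins show at (200,14) and (318,13), just ahead of the platform's front edge. I'll move closer and lower for one accurate look.

```bash
cat >> h.py <<'E'
def look(tag):
    im,d,c,W=grab('wrist'); T=tool(); cv2.imwrite(f'pics/{tag}.png',im[:,:,::-1])
    P=cloud(d,c,W); Q=P[(P[:,2]>.0855)&(P[:,2]<.093)&(P[:,0]>.45)&(P[:,0]<.65)&(P[:,1]>-.32)&(P[:,1]<-.16)]
    r=cv2.minAreaRect(Q[:,:2].astype(np.float32)*1000); print('pins',len(Q),r,Q[:,2].mean())
    L=(Q-T[:3,3])@T[:3,:3]
    for s in (1,-1):
        l=L[L[:,1]*s>0]; print(' pin in tool (mm)',len(l),(l.mean(0)*1000).round(2),((l.max(0)+l.min(0))*500).round(2))
    p=(P-T[:3,3])@T[:3,:3]; g=(p[:,2]>.003)&(p[:,2]<.011)&(p[:,0]>.03)&(p[:,0]<.09)&(abs(p[:,1])<.08); g=p[g]
    print(' plate front/side (mm)',(np.percentile(g,[.2,99.8],axis=0)*1000).round(2).tolist())
    A=np.c_[g[:,:2],np.ones(len(g))]; print(' slope',np.linalg.lstsq(A,g[:,2],rcond=None)[0].round(4))
E
python3 - <<'E'
from h import *
y=np.radians(-10.9); p=np.array([.5525,-.24])-.1*np.array([np.cos(y),np.sin(y)])
go([*p,.16],-10.9)
E
```

```text
units [1.581 0.225 2.301] turn -0.043 yaw now -11.12 pos [ 0.4166 -0.208   0.2175]
```

```bash
python3 -m crank '[[[0.4,0.05,0.5,0],[0.9,0.1,1.2,0],[1.3,0.2,1.9,0],[1.6,0.2,2.3,0],[1.6,0.2,2.3,0],[1.6,0.2,2.3,0]]]'
python3 -c "
from h import *
look('w4'); go([.4543,-.2211,.16],-10.9)"
```

```text
t: 9.2
eef_pos: [0.455, -0.2212, 0.1604]
ee_rot: [3.141, -0.0, -0.195]
force: [-0.5, -0.9, -6.1]
width: 0.0418
gripper_force: 40.0
pins 373 ((553.0547485351562, -240.30319213867188), (105.38032531738281, 9.435273170471191), 79.67235565185547) 0.08877752043466096
 pin in tool (mm) 190 [100.28  47.46  71.95] [100.54  47.83  72.37]
 pin in tool (mm) 183 [ 98.88 -47.87  71.96] [ 99.16 -48.17  72.6 ]
 plate front/side (mm) [[30.1, -60.44, 3.08], [75.29, 59.27, 8.46]]
 slope [-0.0066  0.0011  0.0068]
units [-0.028  0.003  0.026] turn -0.05 yaw now -11.15 pos [ 0.455  -0.2212  0.1606]
```

View pics/w4.png

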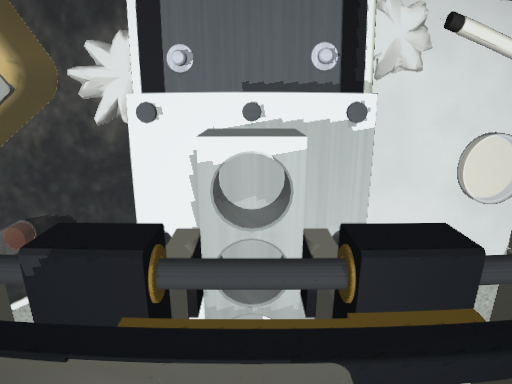

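Pins are now at (180,58) and (325,56): about 99.7 mm ahead, 0.2 mm sideways and turned about 0.65°. Next I'll move over them and down to roughly 8 mm clearance.

```bash
python3 -m crank '[[[0.5,0,0,-0.13],[1.4,0,0.2,-0.13],[2.3,0,0.6,-0.13],[3.2,0,1.1,-0.13],[3.8,0,1.6,-0.13],[3.98,0.01,1.9,-0.13],[3.98,0.01,2.04,-0.13],[3.98,0.01,2.04,-0.13],[3.98,0.01,2.04,-0.13]]]'
python3 - <<'E'
from h import *
for n in ('top','side'):
    im,d,c,W=grab(n)
y=np.radians(-10.5)
p=np.array([.455,-.2212])+np.array([np.cos(y),np.sin(y)])*.0994-.0004*np.array([-np.sin(y),np.cos(y)])
go([*p,.1095],-10.5); s=arm.get_state(); print(s['force'],s['moment'])
E
```

```text
t: 10.38
eef_pos: [0.5523, -0.2408, 0.1098]
ee_rot: [3.142, -0.001, -0.183]
force: [0.2, 0.3, -6.3]
width: 0.0418
gripper_force: 40.0
units [ 0.002 -0.042  0.01 ] turn -0.001 yaw now -10.51 pos [ 0.5524 -0.2407  0.1097]
[-0.85218623  0.94010881 -5.73989481] [-0.04077403  0.02764265 -0.03891541]
```

```bash
python3 -m crank '[[[0,0,0.08,0],[0,0,0.16,0],[0,0,0.22,0],[0,0,0.26,0],[0,0,0.29,0],[0,0,0.32,0],[0,0,0.35,0],[0,0,0.35,0]]]'
```

```text
t: 11.48
eef_pos: [0.5523, -0.2407, 0.1002]
ee_rot: [3.142, 0.0, -0.183]
force: [-0.1, 0.2, -6.3]
width: 0.0418
gripper_force: 40.0
```

```bash
python3 -m crank '[[[0,0,0.03,0],[0,0,0.06,0],[0,0,0.08,0],[0,0,0.08,0]]]'
```

```text
t: 11.98
eef_pos: [0.5524, -0.2407, 0.0983]
ee_rot: [3.142, 0.0, -0.183]
force: [0.6, -0.4, -7.0]
width: 0.0418
gripper_force: 40.0
```

```bash
python3 -m crank '[[[0,0,0.03,0],[0,0,0.06,0],[0,0,0.08,0],[0,0,0.08,0]]]'
```

```text
t: 12.48
eef_pos: [0.5524, -0.2407, 0.0963]
ee_rot: [3.142, 0.0, -0.183]
force: [0.2, 0.8, -6.9]
width: 0.0419
gripper_force: 40.0
```

The platform is about 5 mm down over the pins with no contact force. The last 2 mm next.

```bash
python3 -m crank '[[[0,0,0.02,0],[0,0,0.04,0],[0,0,0.05,0],[0,0,0.05,0]]]'; python3 -m crank '[[[0,0,0.01,0],[0,0,0.02,0],[0,0,0.03,0],[0,0,0.03,0]]]'
```

```text
t: 12.98
eef_pos: [0.5524, -0.2407, 0.095]
ee_rot: [3.142, 0.0, -0.183]
force: [0.0, 0.1, -7.5]
width: 0.0418
gripper_force: 40.0
t: 13.48
eef_pos: [0.5524, -0.2407, 0.0946]
ee_rot: [3.142, -0.0, -0.183]
force: [-0.6, -0.4, -3.4]
width: 0.042
gripper_force: 40.0
```

Contact with the carriage has started (load falling). I'll ease the grip, then open and lift.

```bash
python3 -m crank '[[[0,0,0.01,0],[0,0,0.01,0]]]' - 3 && python3 -m crank '[[[0,0,0,0],[0,0,0,0],[0,0,0,0],[0,0,0,0],[0,0,-0.2,0],[0,0,-0.8,0],[0,0,-1.8,0],[0,0,-3,0],[0,0,-4,0],[0,0,-4.5,0],[0,0,-4.5,0]]]' 0
python3 - <<'E'
from h import *
im,d,c,W=grab('wrist'); cv2.imwrite('pics/w5.png',im[:,:,::-1]); P=cloud(d,c,W)
b=(P[:,0]>.45)&(P[:,0]<.65)&(P[:,1]>-.33)&(P[:,1]<-.15)
for lo,hi in ((.117,.135),(.083,.098)):
    Q=P[b&(P[:,2]>lo)&(P[:,2]<hi)]; A=np.c_[Q[:,:2],np.ones(len(Q))]
    print(len(Q),cv2.minAreaRect(Q[:,:2].astype(np.float32)*1000),np.median(Q[:,2]),np.linalg.lstsq(A,Q[:,2],rcond=None)[0].round(4))
go([.4405,.0228,.22],-11)
E
```

```text
t: 13.72
eef_pos: [0.5524, -0.2407, 0.0945]
ee_rot: [3.142, -0.0, -0.183]
force: [-2.6, 2.3, 1.3]
width: 0.0418
gripper_force: 3.0
t: 15.1
eef_pos: [0.5528, -0.2408, 0.2077]
ee_rot: [-3.141, -0.002, -0.183]
force: [0.1, 0.6, 0.1]
width: 0.0876
gripper_force: 0.0
4387 ((555.9567260742188, -240.84722900390625), (42.21843719482422, 109.63529968261719), 79.45380401611328) 0.12414831405647556 [ 0.0066 -0.0013  0.1199]
15822 ((556.6862182617188, -240.96737670898438), (121.01488494873047, 140.82781982421875), 79.5021743774414) 0.08831619552669909 [-0.0018  0.0003  0.0899]
units [-6.317 -9.543 -0.538] turn 0.097 yaw now -10.52 pos [ 0.5522 -0.2406  0.2065]
```

View pics/w5.png

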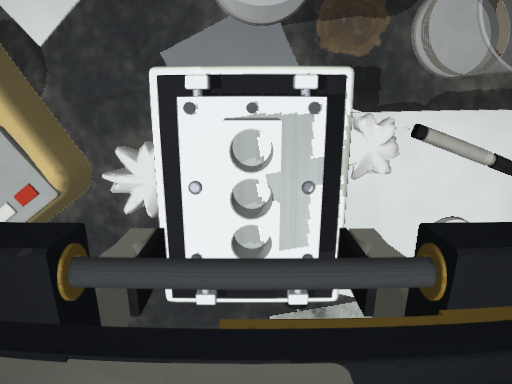

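The view shows the pins at (195,187) and (307,187) standing in the holes; the block top is at 124 mm and the plate is level, so the platform is fully down. Next I'll locate the wells and go above the vial.

```bash
python3 -m crank '[[[-0.4,-0.6,-0.5,0],[-1.4,-2,-0.5,0],[-2.6,-3.8,-0.5,0],[-3.8,-5.6,-0.5,0],[-5,-7.4,-0.5,0],[-6,-8.9,-0.3,0],[-6.3,-9.5,0,0],[-6.3,-9.5,0.2,0],[-6.3,-9.5,0.2,0],[-6.3,-9.5,0.2,0]]]'
python3 - <<'E'
from h import *
# wells from w5 picture
im5=cv2.imread('pics/w5.png',0); c=arm.get_calibration('wrist')
T=np.eye(4); T[:3,:3]=Ro.from_euler('xyz',[-3.1415,-.001,-.1836]).as_matrix(); T[:3,3]=[.5524,-.2407,.207]
W=T@np.array(c['mount'])
C=cv2.HoughCircles(im5[110:265,225:280],cv2.HOUGH_GRADIENT,1,30,param1=80,param2=12,minRadius=16,maxRadius=24)
if C is not None:
    for u,v,r in C[0]: print('circ',u+225,v+110,r,atz(c,W,[[u+225,v+110]],.124).round(4))
print('pins',atz(c,W,[[195,187],[307,187]],.089).round(4))
im,d,c,W=grab('wrist'); cv2.imwrite('pics/w6.png',im[:,:,::-1]); P=cloud(d,c,W)
b=(abs(P[:,0]-.44)<.04)&(abs(P[:,1]-.023)<.05)
for lo,hi in ((.056,.07),(.015,.07)):
    Q=P[b&(P[:,2]>lo)&(P[:,2]<hi)]; print(len(Q),cv2.minEnclosingCircle(Q[:,:2].astype(np.float32)*1000),Q.mean(0).round(4),Q[:,2].max())
Q=P[b&(P[:,2]>.056)&(P[:,2]<.07)]; p=Q.mean(0)
go([p[0],p[1],.032])
E
```

```text
t: 16.4
eef_pos: [0.441, 0.021, 0.2016]
ee_rot: [3.141, 0.0, -0.184]
force: [0.2, 0.1, 0.0]
width: 0.0879
gripper_force: 0.0
circ 250.5 198.5 20.4 [[ 0.5531 -0.2396  0.124 ]]
circ 251.5 151.5 21.0 [[ 0.5874 -0.2467  0.124 ]]
circ 248.5 242.5 17.2 [[ 0.5186 -0.2316  0.124 ]]
pins [[ 0.5615 -0.1934  0.089 ]
 [ 0.5442 -0.2864  0.089 ]]
499 ((444.2159423828125, 24.702312469482422), 11.651708602905273) [0.4446 0.0247 0.0611] 0.06316470635028792
776 ((444.1778259277344, 24.749311447143555), 13.50695514678955) [0.4476 0.024  0.0534] 0.06316470635028792
units [ 0.111 -0.176  6.784] turn 0 yaw now -10.58 pos [0.4411 0.0209 0.2016]
```

View pics/w6.png

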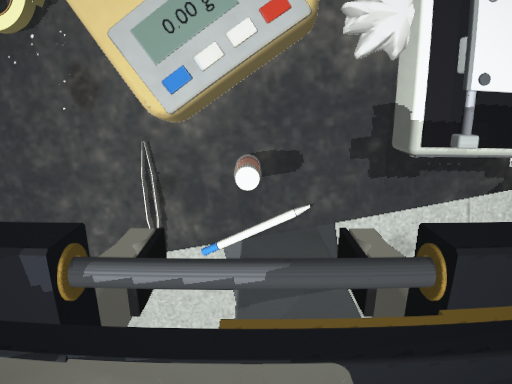

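The vial's cap is at (247,180), with the forceps (150,185) and pen (258,230) clear of the finger tips at a 32 mm height. I'll descend and grip.

```bash
python3 -m crank '[[[0.1,-0.17,0.8,0],[0.1,-0.17,2.2,0],[0.1,-0.17,3.8,0],[0.1,-0.17,5.2,0],[0.1,-0.17,6.2,0],[0.1,-0.17,6.7,0],[0.1,-0.17,6.78,0],[0.1,-0.17,6.78,0]]]' 0
python3 -m crank '[[[0,0,0,0],[0,0,0,0],[0,0,0,0],[0,0,0,0],[0,0,0,0],[0,0,0,0],[0,0,0,0],[0,0,0,0]]]' 0.8 12
```

```text
t: 17.45
eef_pos: [0.4447, 0.0254, 0.0327]
ee_rot: [-3.141, -0.001, -0.184]
force: [0.3, 0.3, 0.2]
width: 0.0877
gripper_force: 0.0
t: 18.45
eef_pos: [0.4441, 0.0252, 0.032]
ee_rot: [3.142, 0.0, -0.183]
force: [0.7, 0.1, -0.2]
width: 0.0257
gripper_force: 12.0
```

```bash
python3 -m crank '[[[0,0,-0.2,0],[0,0,-0.8,0],[0,0,-2,0],[0,0,-3.6,0],[0,0,-5.2,0],[0,0,-6.6,0],[0,0,-7.2,0],[0,0,-7.2,0],[0,0,-7.2,0]]]'
python3 - <<'E'
from h import *
im,d,c,W=grab('wrist'); im2,d2,c2,W2=grab('side')
a=im[200:360,170:340]; 
K=np.array(c2['mtx']); R=W2[:3,:3].T; 
p=R@(tool()[:3,3]-W2[:3,3]); u,v=(K@(p/p[2]))[:2].astype(int); b=im2[v-40:v+40,u-50:u+50]
o=np.hstack([cv2.resize(a,(340,320)),cv2.resize(b,(400,320),interpolation=cv2.INTER_CUBIC)])
cv2.imwrite('pics/g.png',o[:,:,::-1])
s=arm.get_state(); print(s['width'],s['force'])
T=tool(); P=(cloud(d,c,W)-T[:3,3])@T[:3,:3]
m=(abs(P[:,0])<.03)&(abs(P[:,1])<.012)&(P[:,2]>-.035)&(P[:,2]<.05); Q=P[m]; print(len(Q),Q.min(0),Q.max(0))
P2=cloud(d2,c2,W2); L=(P2-T[:3,3])@T[:3,:3]; m=(abs(L[:,0])<.03)&(abs(L[:,1])<.03)&(L[:,2]>.0)&(L[:,2]<.05); Q=L[m]; print(len(Q),Q.min(0),Q.max(0),Q.mean(0))
E
```

```text
t: 19.58
eef_pos: [0.4433, 0.025, 0.2107]
ee_rot: [3.141, 0.002, -0.184]
force: [-0.1, -0.5, -0.4]
width: 0.026
gripper_force: 12.0
0.025649218150814536 [-0.06966387  0.27877215 -0.73186437]
2573 [-0.01098105 -0.01197805 -0.03090482] [0.01394933 0.01199424 0.03096083]
50 [-0.01432668 -0.02182247  0.00298639] [0.01014168 0.00233648 0.0374851 ] [-0.00272344 -0.01093489  0.01874166]
```

View pics/g.png

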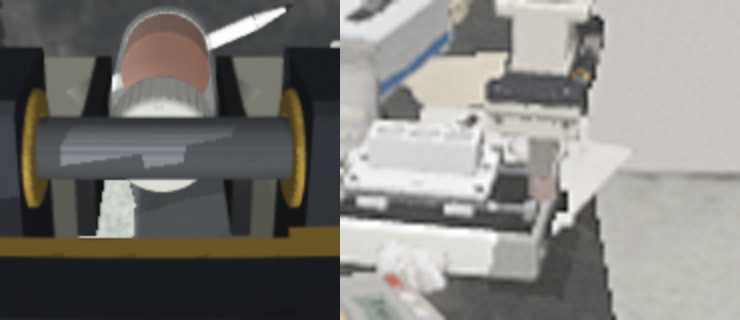

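The left crop shows the vial upright between the pads at (165,90); the side crop shows it hanging straight with nothing else disturbed. I'll carry it over the middle well.

```bash
python3 -c "
from h import *
go([.5526,-.2397,.165],-10.5)"
```

```text
units [6.233 9.608 1.827] turn -0.004 yaw now -10.52 pos [0.4434 0.025  0.2107]
```

```bash
python3 -m crank '[[[0.3,0.5,0,0],[1.2,1.8,0,0],[2.2,3.4,0,0],[3.2,5,0,0],[4.2,6.6,0,0],[5.2,8.1,0,0],[5.9,9.2,0,0],[6.23,9.6,0.3,0],[6.23,9.6,0.9,0],[6.23,9.6,1.5,0],[6.23,9.6,1.82,0],[6.23,9.6,1.82,0]]]'
python3 - <<'E'
from h import *
go([.5526,-.2397,.130],-10.5)
im,d,c,W=grab('wrist'); cv2.imwrite('pics/w7.png',im[100:384,130:390,::-1].repeat(2,0).repeat(2,1))
E
```

```text
t: 21.18
eef_pos: [0.553, -0.2384, 0.166]
ee_rot: [3.142, 0.001, -0.182]
force: [0.4, -0.7, 0.4]
width: 0.0265
gripper_force: 12.0
units [-0.006  0.053  1.438] turn 0.01 yaw now -10.45 pos [ 0.553  -0.2384  0.166 ]
```

View pics/w7.png

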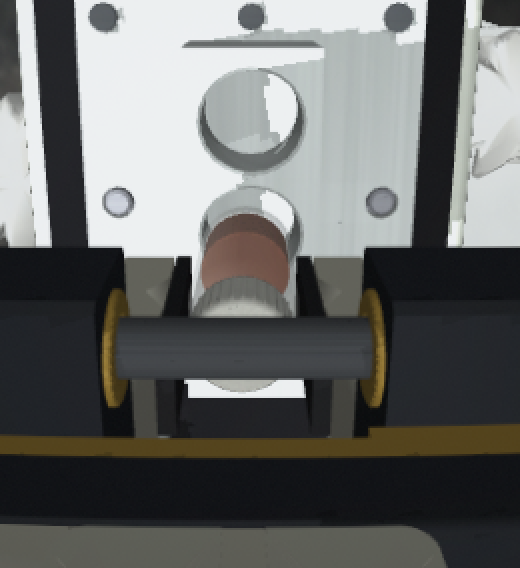

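The vial hovers over the middle well (250,235), about 1 mm to the left of it. I'll correct that and lower gently.

```bash
python3 -m crank '[[[0,0.05,0.1,0],[0,0.05,0.3,0],[0,0.05,0.45,0],[0,0.05,0.6,0],[0,0.05,0.7,0],[0,0.05,0.7,0]]]'
```

```text
t: 21.98
eef_pos: [0.5531, -0.2404, 0.1488]
ee_rot: [3.142, 0.001, -0.184]
force: [-0.8, 0.1, -0.2]
width: 0.0262
gripper_force: 12.0
```

```bash
python3 -m crank '[[[0,-0.01,0.1,0],[0,-0.01,0.25,0],[0,-0.01,0.4,0],[0,-0.01,0.52,0],[0,-0.01,0.62,0],[0,-0.01,0.65,0],[0,-0.01,0.65,0]]]'
```

```text
t: 22.85
eef_pos: [0.5533, -0.2401, 0.1328]
ee_rot: [3.142, -0.0, -0.183]
force: [0.5, -0.2, 0.2]
width: 0.026
gripper_force: 12.0
```

```bash
python3 -m crank '[[[0,0,0.04,0],[0,0,0.08,0],[0,0,0.1,0],[0,0,0.1,0]]]'
```

```text
t: 23.35
eef_pos: [0.5532, -0.2401, 0.1303]
ee_rot: [-3.142, 0.0, -0.183]
force: [-0.2, 0.0, 0.8]
width: 0.0262
gripper_force: 12.0
```

Slight contact with the floor. I'll release gently, lift away and check.

```bash
python3 -m crank '[[[0,0,0.01,0],[0,0,0.01,0]]]' - 3 && python3 -m crank '[[[0,0,0,0],[0,0,0,0],[0,0,0,0],[0,0,0,0],[0,0,0,0],[0,0,-0.3,0],[0,0,-1,0],[0,0,-2,0],[0,0,-3.2,0],[0,0,-4,0],[0,0,-4,0],[0,0,-4,0]]]' 0
python3 - <<'E'
from h import *
im,d,c,W=grab('wrist'); P=cloud(d,c,W)
b=(P[:,0]>.45)&(P[:,0]<.65)&(P[:,1]>-.33)&(P[:,1]<-.15)
for lo,hi in ((.15,.165),(.1215,.1265),(.0855,.091)):
    Q=P[b&(P[:,2]>lo)&(P[:,2]<hi)]; print(len(Q),cv2.minAreaRect(Q[:,:2].astype(np.float32)*1000),np.median(Q[:,2]))
s=arm.get_state(); print(s['eef_pos'],s['force'],s['width'],s['t'])
E
```

```text
t: 23.6
eef_pos: [0.5533, -0.2401, 0.1301]
ee_rot: [3.142, -0.0, -0.183]
force: [0.3, -0.1, 0.8]
width: 0.0263
gripper_force: 3.0
t: 25.1
eef_pos: [0.553, -0.24, 0.2302]
ee_rot: [-3.141, -0.0, -0.184]
force: [-0.1, -0.5, -0.1]
width: 0.0873
gripper_force: 0.0
853 ((553.7440185546875, -240.7283935546875), (23.0989933013916, 22.171632766723633), 79.41251373291016) 0.15911160033261498
3785 ((552.8120727539062, -240.32249450683594), (42.25551986694336, 116.30935668945312), 79.56124114990234) 0.1241994760997363
13344 ((551.990478515625, -240.08177185058594), (120.83084106445312, 150.3408203125), 79.49810028076172) 0.08826226613733057
[ 0.55285483 -0.23998754  0.22970194] [-0.48510435 -0.38863794 -0.54620063] 0.08766725274001642 25.15
```

The cap top is at 159 mm, as expected with the vial on the well floor, and the vial is within 1 mm of the well axis. The platform is flat. Handing in.

```bash
python3 -c "
from station import arm
print(arm.job_done())"
```

```text
the job is handed in; nothing more can be done
None
```

The job is handed in at about 25 s: the platform measured flat and fully down over both carriage pins, and the vial stands upright on the floor of the middle well; the hand-in gave no verdict.

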